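# Clear the rejected sample and show the good panel over the tray

### The job

In the drying rack stand two blue painted sample panels and one blank white one. First put the painted panel with the red sticker into the wooden reject crate and let go of it; then draw the other painted panel up out of the rack and hold it over the middle of the steel tray, lower edge a good 10 cm above it, top edge level, painted face turned upward, tipped back about halfway (45 degrees) between upright and flat. Finish while still holding it there, still and clear of everything; leave the white panel in its socket and the bowl, jar and bottle where they stand.

Things in the scene. Friction and masses are not known exactly. Their poses are not given: they have to be found in the camera images.
- rack: Fixed wooden drying rack, 90 x 330 mm, 35 mm high; a row of three sockets along its y axis (y = -100, 0, +100 mm), each 14 mm (x) by 82 mm (y), 25 mm deep, floor 10 mm above the table. Origin: centre of the underside; z up. Its position and yaw vary, and so does which panel stands in which socket.
- good: Good sample panel: rigid board 10 mm thick (x), 76 wide (y), 120 tall (z), about 75 g; one face blue with brass lines and disc, blue top edge, no sticker. Stands upright, loose in a socket (top edge 130 mm above the table). Origin: centre of its lower edge; x points out of the painted face, at the start level and away from the robot; y along the width, z to the top edge.
- good_center (a point): Centre of the good panel's board, 60 mm above its lower edge; same axes as the panel.
- reject: The rejected sample panel: same size, paint, origin and axes as the good one, with a red sticker 40 mm wide folded over the middle of its top edge onto the painted face. Stands in another socket.
- reject_center (a point): Centre of the reject panel's board, 60 mm above its lower edge; same axes as the panel.
- blank: Blank white sample panel, same size, origin and axes, in the remaining socket; to be left alone.
- crate: Fixed open wooden reject crate, 200 (x) x 150 (y) x 70 mm high, walls and floor 6 mm thick. Origin: centre of its underside, on the table; z up.
- tray: Fixed shallow steel tray, 240 (x) x 220 (y) x 25 mm high, walls and floor 4 mm thick. Origin: centre of its underside, on the table; z up.
- bowl: Blue ceramic bowl, 120 mm across, 55 mm high, loose, bystander. Origin: centre of its underside.
- jar: Amber glass jar with white cap, 60 mm across, 85 mm high, loose, bystander. Origin: centre of its underside.
- bottle: White plastic bottle with blue cap, 60 mm across, 150 mm high, loose, bystander. Origin: centre of its underside.

How it is judged:
By the outcome, as a careful person would: the job done as asked, in the order asked, and still so for the second after the job is handed in, while the arm keeps its last pose, push and grip.
It also fails if it takes over 51 s, if anything falls off the work surface, if the arm or the gripper's body presses on something with over 40 N, if the wrist force passes 120 N, or if a joint passes its speed limit or range.

### The arm

A 7-joint arm with a two-finger parallel gripper is mounted at the origin on the work surface. World frame = base frame: x ahead of the robot, y to its left, z up, the work surface at z = 0. Lengths are in m, angles in rad, forces in N, time in s.
With the tool pointing down it reaches from about 0.425 to 0.8 m from the base axis. Payload 8.3 kg.
Tool frame: the origin (TCP) lies on the centre line of the jaws, within the pads' length; the fingertips stand 19 mm ahead of it and the grasp point (between the pads) is the TCP; z points along the fingers, x is the direction in which the jaws open and shut, and the axes are right-handed (so a half turn about z gives the same grasp; the last joint's range is limited). The gripper opens to 85 mm and grips with 20 to 120 N. Pads are 22 mm wide; open, the fingers measure 114 mm over their backs; the gripper's body (76 mm by 85 mm) begins 54 mm behind the grasp point. The pads swing forward as they close: fully open they stand 13 mm farther back than shut.
Start: joints at [1.077, 0.383, 0.016, 1.37, -0.006, 1.388, -0.046], TCP at [0.261, -0.568, 0.25] pointing down, gripper open.
Joint ranges: [-2.95, 2.95], [-0.25, 2.06], [-1.52, 1.56], [0.18, 2.33], [-1.44, 4.58], [0.02, 2.06], [-3.01, 3.01]. Speed limits (rad/s): [2.39, 2.39, 3.01, 3.01, 3.14, 3.14, 3.14].

### API

Orientations are given as [roll, pitch, yaw] about the fixed x, y, z axes, in that order (R = Rz(yaw) Ry(pitch) Rx(roll)).
In Python, from rig import manip gives the robot as it stands. The module is installed in compiled form; this text tells all that it offers.
- The arm moves only by the tool jog_arm, never from a script. Its argument "rows" is one flat list of numbers, 7 for each row, row after row: the opening, from 0 (shut) to 1 (fully open), then the shift along the tool's x, y, z in m, then the turn, a rotation vector about the tool's x, y, z in rad. A call has 1 to 10 rows; each row is the pose to reach, as a shift and turn from the pose commanded when the call began, along the tool's axes at that moment; what a row does not reach only later rows make up. A row lasts 1/8 s, in which the tool goes at most 62.5 mm and 10.7 degrees, less where a joint would pass 70% of its speed; a pose out of reach is approached as far as the arm can. A call with a gripper value outside its range is refused whole. The fingers move at their own pace and stop on an object; "squeeze" is the grip in N (left out, the last holds). Time passes only in rows, so rows that repeat a pose let the fingers close. It gives the time, the measured TCP pose, the force and the opening at its end, in the units of the state.
- manip.get_state(): the state, without advancing time (a new reading comes with each control period).
- manip.read_camera(name): name is "scene" or "top" or "wrist"; returns the picture (400x640x3 uint8, red, green, blue); there is no depth.
- manip.calibration(name): a dict with "camera_matrix" (3x3 intrinsics, pixels), "T" (4x4, takes a point from camera to world coordinates); the wrist camera has in their place "tool_from_camera" (4x4, takes a point from camera to tool coordinates, whose origin is the TCP and whose axes are the tool frame's). Camera axes: x right, y down, z forward; pixel columns grow to the right and rows downward; lengths in m; the calibration is good to about 2 mm. The wrist camera is an equidistant fisheye: a pixel r from the principal point sees the ray r / f radians off the axis. A picture is of the moment at which its call begins: read the wrist's pose just before it. calibration takes no time and is no camera call.
- manip.sign_off(): hands the job in, once; it reports no verdict.
The state is a dict: "clock": time; "qpos": joint angles; "joint_velocities": joint speeds; "tau": joint torques, N m; "ee_pos": TCP position; "tool_rot": TCP orientation; "force": force on the tool from outside, world axes, zero at the start; "wrist_torque": the same for the moment, N m; "gripper_width": finger opening in m.
Only numpy, scipy, OpenCV 4.12 (cv2) and the standard library are available. Lean on these libraries where they do the work, as an engineer would, in place of code of your own. Each camera call takes 0.05 s, during which the arm holds its last target. There are 200 camera calls.

## Working session

There is one attempt and no reset: what is moved stays moved. The work goes in short steps, Python scripts to look and compute and a tool call to move; the robot and the scene stay as the last step left them, time stands still between calls to the robot, and variables do not carry over. Pictures are saved under pics/ and viewed, about 8 in all and at most 12, crops included, and the job is handed in when it is done.

Besides the shell and the picture viewer there is one more tool, called after "Request:" as name(argument=value, ...) on one line, values as JSON. jog_arm: Moves the arm, as the interface text tells. Its arguments: {"type":"object","properties":{"rows":{"type":"array"},"squeeze":{"type":"number"}},"required":["rows"]}

```bash
mkdir -p pics; ls
python3 - <<'E'
from rig import manip
import cv2,numpy as np
np.set_printoptions(precision=4,suppress=True)
s=manip.get_state();print({k:np.round(v,3) for k,v in s.items()})
for n in("scene","top","wrist"):
    im=manip.read_camera(n);cv2.imwrite(f"pics/{n}0.png",im[:,:,::-1]);c=manip.calibration(n)
    for k,v in c.items():print(n,k,np.array(v) if not isinstance(v,str) else v)
E
```

```text
pics
{'clock': np.float64(0.0), 'qpos': array([ 1.077,  0.384,  0.016,  1.371, -0.006,  1.388, -0.047]), 'joint_velocities': array([-0.001,  0.001, -0.001, -0.001,  0.001, -0.001, -0.   ]), 'tau': array([  0.   , -62.761,   0.844, -37.182,   0.016,   0.014,   0.   ]), 'ee_pos': array([ 0.261, -0.567,  0.249]), 'tool_rot': array([ 3.142,  0.002, -1.14 ]), 'force': array([-0.111,  0.313, -0.554]), 'wrist_torque': array([-0.   ,  0.02 , -0.041]), 'gripper_width': np.float64(0.085)}
scene camera_matrix [[365.0881   0.     325.6753]
 [  0.     365.0881 191.7901]
 [  0.       0.       1.    ]]
scene T [[ 0.0101  0.6198 -0.7847  1.3431]
 [ 0.9999 -0.0001  0.0128 -0.0083]
 [ 0.0079 -0.7847 -0.6198  0.6109]
 [ 0.      0.      0.      1.    ]]
top camera_matrix [[436.3151   0.     322.1098]
 [  0.     436.3151 195.152 ]
 [  0.       0.       1.    ]]
top T [[ 0.0194 -0.9921  0.1237  0.4837]
 [-0.9996 -0.0219 -0.0188  0.0246]
 [ 0.0213 -0.1232 -0.9921  1.2454]
 [ 0.      0.      0.      1.    ]]
wrist camera_matrix [[309.7069   0.     319.5912]
 [  0.     309.7069 201.0683]
 [  0.       0.       1.    ]]
wrist tool_from_camera [[ 1.     -0.0003 -0.0001  0.0007]
 [ 0.0003  0.9565  0.2916 -0.0748]
 [ 0.     -0.2916  0.9565 -0.1232]
 [ 0.      0.      0.      1.    ]]
```

View pics/top0.png

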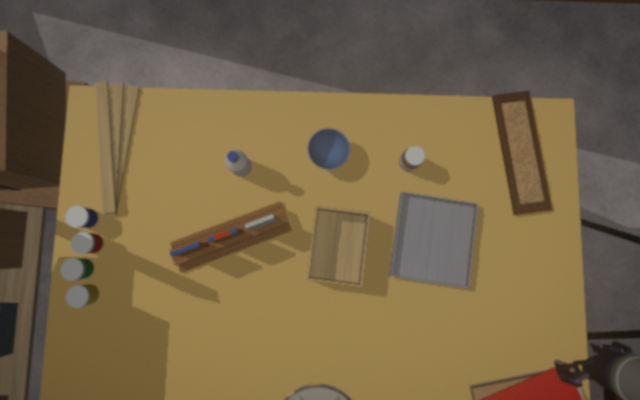

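View pics/scene0.png

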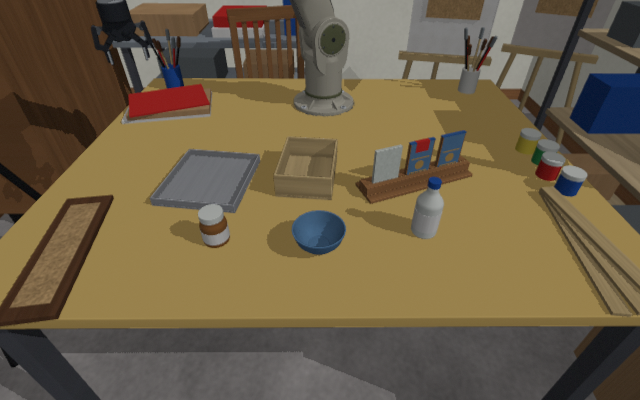

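Top view: rack at about (171–291, 205–270). From its left end (+y) to its right (−y) it holds the good panel near (185,249), the reject with its red sticker near (222,235), and the blank near (260,222). The crate is at (339,246), the tray at (435,240), and the bystanders lie farther out at rows 149–160. The scene view agrees.

```bash
cat > h.py <<'E'
import numpy as np,cv2
from rig import manip
np.set_printoptions(precision=4,suppress=True)
def ray(n,uv):
    c=manip.calibration(n);K=np.array(c["camera_matrix"]);T=np.array(c["T"])
    uv=np.atleast_2d(np.asarray(uv,float));d=np.c_[uv,np.ones(len(uv))]@np.linalg.inv(K).T@T[:3,:3].T
    return T[:3,3],d
def plane(n,uv,z):
    o,d=ray(n,uv);return o+d*((z-o[2])/d[:,2])[:,None]
def proj(n,P):
    c=manip.calibration(n);K=np.array(c["camera_matrix"]);T=np.array(c["T"])
    p=(np.atleast_2d(P)-T[:3,3])@T[:3,:3]@K.T;return p[:,:2]/p[:,2:]
def big(m,k=1):
    cs=sorted(cv2.findContours(m.astype(np.uint8),cv2.RETR_EXTERNAL,cv2.CHAIN_APPROX_NONE)[0],key=cv2.contourArea)[::-1]
    return cs[:k]
E
python3 - <<'E'
from h import *
im=cv2.imread("pics/top0.png");h=cv2.cvtColor(im,cv2.COLOR_BGR2HSV);H,S,V=cv2.split(h)
for p in[(180,262),(240,248),(205,235),(222,236),(187,249),(260,222),(265,260),(339,212),(370,245),(400,240),(435,240),(340,290)]:print(p,h[p[1],p[0]])
roi=np.zeros(H.shape,bool);roi[195:280,160:300]=1
red=roi&((H<6)|(H>172))&(S>150);blue=roi&(H>95)&(H<130)&(S>70)
for n,m in(("red",red),("blue",blue)):
    for c in big(m,3):
        r=cv2.minAreaRect(c);print(n,cv2.contourArea(c),r,plane("top",[r[0]],.13)[0])
s=cv2.resize(im[190:300,155:485],None,fx=2.4,fy=2.4,interpolation=cv2.INTER_CUBIC);s2=cv2.resize(cv2.imread("pics/scene0.png")[120:210,340:490],None,fx=5,fy=3.6,interpolation=cv2.INTER_CUBIC)
s2=cv2.resize(s2,(792,330));cv2.imwrite("pics/crop1.png",np.vstack([s,s2])); print(s.shape)
E
```

```text
(180, 262) [ 14 141 112]
(240, 248) [ 16 142  90]
(205, 235) [ 14 142 104]
(222, 236) [  5 189 132]
(187, 249) [112 103  97]
(260, 222) [ 23  16 127]
(265, 260) [ 20 133 125]
(339, 212) [ 18 106  99]
(370, 245) [ 20 129 123]
(400, 240) [ 8 11 94]
(435, 240) [165   4 115]
(340, 290) [ 20 132 135]
red 36.0 ((221.63792419433594, 234.84483337402344), (3.5282115936279297, 13.92715072631836), 68.19859313964844) [0.5157 0.2563 0.13  ]
blue 64.0 ((184.4589080810547, 248.89041137695312), (3.1601109504699707, 28.79212188720703), 69.44395446777344) [0.4786 0.3479 0.13  ]
blue 10.0 ((233.0, 230.5), (3.0, 4.0), 90.0) [0.5273 0.2281 0.13  ]
blue 7.0 ((211.0, 239.0), (2.0, 4.0), 90.0) [0.5047 0.2826 0.13  ]
(264, 792, 3)
```

View pics/crop1.png

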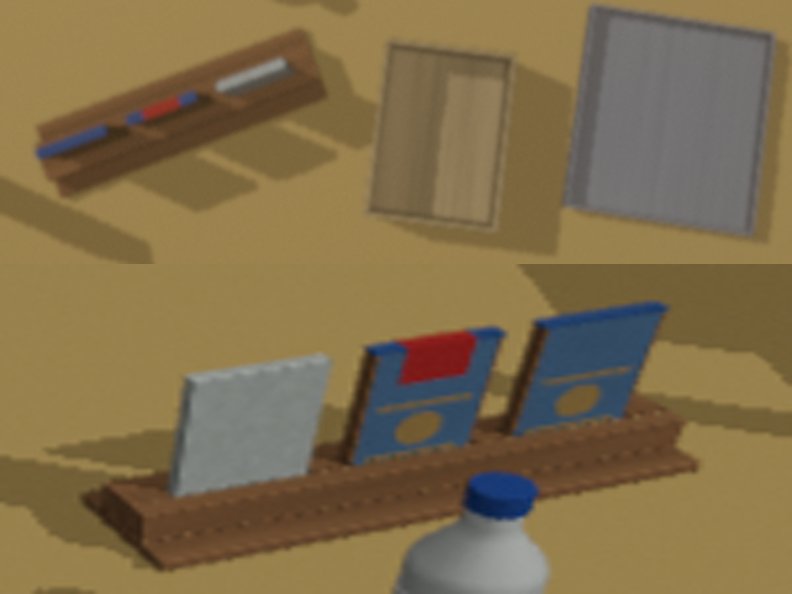

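Crop: crate rim corners at (387,42), (512,60), (494,230), (367,210) and tray rim corners at (591,7), (773,35), (752,236), (565,207), in crop pixels. The sticker is on the middle panel, the other painted panel is at the +y end, and the painted faces point away from the robot.

Run:
```python
from h import *
f=lambda L:np.array(L)/2.4+[155,190]
for n,L,z in(("crate",[(387,42),(512,60),(494,230),(367,210)],.07),("tray",[(591,7),(773,35),(752,236),(565,207)],.025)):
    P=plane("top",f(L),z);e=np.roll(P,-1,0)-P;print(n,P.mean(0),np.linalg.norm(e,axis=1),np.degrees(np.arctan2(e[:,1],e[:,0])))
R=np.array([.5157,.2563]);G=np.array([.4786,.3479]);d=G-R;print(np.hypot(*d),np.degrees(np.arctan2(*d[::-1]))-90)
# check in scene: corners of the top edges
psi=np.radians(22);y=np.array([-np.sin(psi),np.cos(psi)])
for c in(R,G):
    for s in(-.038,.038):
        print(((proj("scene",[*(c+s*y),.13])[0]-[340,120])*[5.28,3.667]+[0,264]))
print(proj("top",[[.5157,.2563,.13]]))
```

```text
crate [ 0.4937 -0.0438  0.07  ] [0.1424 0.1896 0.1421 0.1877] [-96.9977 174.328   82.2267  -5.5513]
tray [ 0.5163 -0.315   0.025 ] [0.2175 0.2354 0.2182 0.2351] [-97.5434 172.6473  82.3627  -7.52  ]
0.0988279818674853 22.049022174197276
[370.4549 346.678 ]
[500.2525 326.4823]
[537.9206 320.5513]
[659.8368 301.5836]
[[221.6411 234.8548]]
```

```bash
cat >> h.py <<'E'
from scipy.spatial.transform import Rotation as Ro
def down(yaw,tilt=0): # tool down, x along yaw, then tilted by +tilt about tool y
    return Ro.from_euler("z",yaw)*Ro.from_euler("x",np.pi)*Ro.from_euler("y",tilt)
def rel(p,R,p0=None,R0=None):
    s=manip.get_state()
    p0=np.array(s["ee_pos"]) if p0 is None else np.array(p0);R0=Ro.from_euler("xyz",s["tool_rot"]) if R0 is None else R0
    print("rel",np.round(R0.inv().apply(np.array(p)-p0),4),np.round((R0.inv()*R).as_rotvec(),4))
E
python3 - <<'E'
from h import *
rel([.53,-.17,.25],down(-.35)); rel([.5157,.2563,.24],down(.385))
E
```

```text
rel [-0.2489 -0.4106 -0.0001] [-0.0006  0.0014 -0.7899]
rel [-0.6421 -0.5756  0.0105] [-0.0011  0.0012 -1.5249]
```

Request:
jog_arm(rows=[1,-0.249,-0.411,0,0,0,-0.79,1,-0.249,-0.411,0,0,0,-0.79,1,-0.249,-0.411,0,0,0,-0.79,1,-0.249,-0.411,0,0,0,-0.79,1,-0.249,-0.411,0,0,0,-0.79,1,-0.249,-0.411,0,0,0,-0.79,1,-0.249,-0.411,0,0,0,-0.79,1,-0.249,-0.411,0,0,0,-0.79], squeeze=40)

```text
clock: 1.15
ee_pos: [0.5316, -0.1666, 0.2502]
tool_rot: [-3.141, 0.0, -0.347]
force: [0.5, 0.2, -1.2]
gripper_width: 0.0856
```

Run:
```python
from h import *
s=manip.get_state();print(s["clock"],s["ee_pos"],s["tool_rot"],s["qpos"])
rel([.5157,.2563,.24],down(.385))
```

```text
1.15 [ 0.5316 -0.1666  0.2502] [-3.1407  0.0001 -0.347 ] [ 0.5575  0.2613 -0.3786  1.547   0.0971  1.3521 -0.1775]
rel [-0.1588 -0.3923  0.0106] [-0.0009 -0.0002 -0.732 ]
```

Request:
jog_arm(rows=[1,-0.159,-0.392,0.01,0,0,-0.732,1,-0.159,-0.392,0.01,0,0,-0.732,1,-0.159,-0.392,0.01,0,0,-0.732,1,-0.159,-0.392,0.01,0,0,-0.732,1,-0.159,-0.392,0.01,0,0,-0.732,1,-0.159,-0.392,0.01,0,0,-0.732,1,-0.159,-0.392,0.01,0,0,-0.732,1,-0.159,-0.392,0.01,0,0,-0.732,1,-0.159,-0.392,0.01,0,0,-0.732,1,-0.159,-0.392,0.01,0,0,-0.732])

```text
clock: 2.4
ee_pos: [0.5162, 0.2509, 0.2402]
tool_rot: [3.141, 0.0, 0.379]
force: [-0.0, 0.0, -0.0]
gripper_width: 0.0856
```

```bash
cat >> h.py <<'E'
def wplane(uv,z,s):
    c=manip.calibration("wrist");K=np.array(c["camera_matrix"]);T=np.array(c["tool_from_camera"])
    uv=np.atleast_2d(np.asarray(uv,float));q=(uv-K[:2,2])/K[0,0];t=np.linalg.norm(q,axis=1,keepdims=True)
    d=np.c_[q/t*np.sin(t),np.cos(t)];Rt=Ro.from_euler("xyz",s["tool_rot"])
    d=Rt.apply(d@T[:3,:3].T);o=Rt.apply(T[:3,3])+s["ee_pos"]
    return o+d*((z-o[2])/d[:,2])[:,None]
E
python3 - <<'E'
from h import *
s=manip.get_state();print(s["clock"],s["ee_pos"],s["tool_rot"],s["qpos"])
im=manip.read_camera("wrist")[:,:,::-1].copy();cv2.imwrite("pics/w1.png",im)
H,S,V=cv2.split(cv2.cvtColor(im,cv2.COLOR_BGR2HSV))
for n,m in(("red",((H<6)|(H>172))&(S>150)),("blue",(H>95)&(H<130)&(S>70))):
    for c in big(m,3):
        r=cv2.minAreaRect(c);print(n,cv2.contourArea(c),r,wplane([r[0]],.13,s)[0])
E
```

```text
2.4 [0.5162 0.2509 0.2402] [3.1408 0.0003 0.3793] [ 0.0299  0.3557 -0.6961  1.5067  0.231   1.3631 -0.3039]
red 973.0 ((40.335548400878906, 372.488037109375), (60.30956268310547, 26.369340896606445), 55.491477966308594) [ 0.1587 -0.2453  0.13  ]
red 660.5 ((322.0, 200.0), (48.0, 14.0), 90.0) [0.5171 0.2549 0.13  ]
red 0.0 ((415.0, 272.0), (0.0, 0.0), 0.0) [0.6196 0.2233 0.13  ]
blue 1274.0 ((321.5, 72.0), (98.0, 13.0), 90.0) [0.4801 0.3463 0.13  ]
blue 550.0 ((7.575855731964111, 376.0896911621094), (23.66497802734375, 34.704715728759766), 49.76364517211914) [-0.0038 -0.4141  0.13  ]
blue 403.5 ((503.0692138671875, 290.75384521484375), (28.06783103942871, 23.574758529663086), 3.1798300743103027) [0.7278 0.2334 0.13  ]
```

View pics/w1.png

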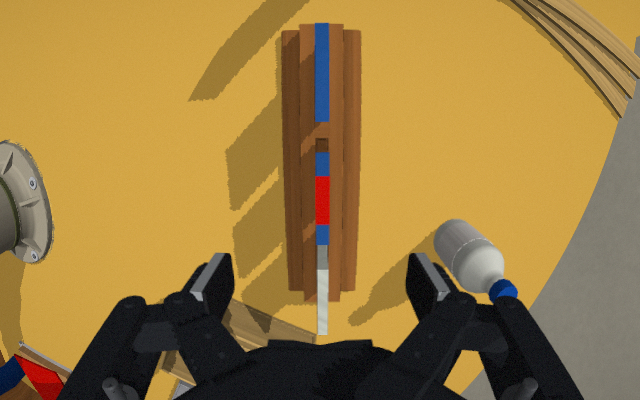

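Wrist view: the rack lies vertically at column 322, so the yaw is aligned. The sticker is at (322,200), the good panel at (321,72) and the blank below at (322,300). The positions agree with the top view within 2 mm. Now I'll descend partway.

Request:
jog_arm(rows=[1,0,0,0.04,0,0,0,1,0,0,0.08,0,0,0,1,0,0,0.08,0,0,0,1,0,0,0.08,0,0,0])

```text
clock: 2.95
ee_pos: [0.5164, 0.2527, 0.162]
tool_rot: [-3.141, -0.002, 0.381]
force: [0.1, 0.7, -0.2]
gripper_width: 0.0854
```

Run:
```python
from h import *
rel([.517,.255,.105],down(.382));print(manip.get_state()["joint_velocities"])
```

```text
rel [ 0.0013 -0.0019  0.057 ] [-0.0002 -0.0018 -0.001 ]
[-0.0045 -0.0107 -0.0088 -0.0165  0.0014 -0.0032 -0.0017]
```

Request:
jog_arm(rows=[1,0.001,-0.002,0.03,0,0,0,1,0.001,-0.002,0.057,0,0,0,1,0.001,-0.002,0.057,0,0,0,0,0.001,-0.002,0.057,0,0,0,0,0.001,-0.002,0.057,0,0,0,0,0.001,-0.002,0.057,0,0,0,0,0.001,-0.002,0.057,0,0,0,0,0.001,-0.002,0.057,0,0,0,0,0.001,-0.002,0.057,0,0,0,0,0.001,-0.002,0.057,0,0,0], squeeze=50)

```text
clock: 4.2
ee_pos: [0.516, 0.2552, 0.1038]
tool_rot: [-3.142, -0.001, 0.382]
force: [-0.1, -0.6, 5.5]
gripper_width: 0.0093
```

Request:
jog_arm(rows=[0,0,0,-0.02,0,0,0,0,0,0,-0.05,0,0,0,0,0,0,-0.1,0,0,0,0,0,0,-0.15,0,0,0,0,0,0,-0.16,0,0,0,0,0,0,-0.16,0,0,0,0,0,0,-0.16,0,0,0])

```text
clock: 5.08
ee_pos: [0.515, 0.2544, 0.2617]
tool_rot: [3.141, 0.003, 0.382]
force: [0.3, -1.1, -2.2]
gripper_width: 0.0095
```

Run:
```python
from h import *
rel([.502,-.045,.26],down(-.115,.524))
```

```text
rel [-0.1237  0.273   0.0021] [-0.1293  0.5158  0.4858]
```

Request:
jog_arm(rows=[0,-0.021,0.045,0,-0.02,0.08,0.08,0,-0.042,0.091,0,-0.043,0.172,0.162,0,-0.062,0.137,0,-0.065,0.258,0.243,0,-0.083,0.182,0,-0.086,0.344,0.324,0,-0.103,0.228,0,-0.108,0.43,0.405,0,-0.124,0.273,0,-0.129,0.516,0.486,0,-0.124,0.273,0,-0.129,0.516,0.486,0,-0.124,0.273,0,-0.129,0.516,0.486])

```text
clock: 6.08
ee_pos: [0.5019, -0.0441, 0.2623]
tool_rot: [-3.139, -0.524, -0.116]
force: [-0.4, 0.7, -0.4]
gripper_width: 0.0095
```

Run:
```python
from h import *
rel([.502,-.045,.10],down(-.115,.524))
cv2.imwrite("pics/s2.png",manip.read_camera("scene")[60:300,120:540,::-1])
```

```text
rel [-0.081   0.0012  0.1406] [-0.0021 -0.0001 -0.0006]
```

View pics/s2.png

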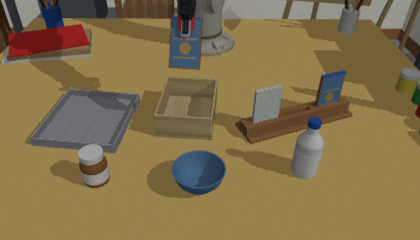

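The scene view shows the reject held, painted face forward and tilted, at crop pixels (186,45). The other two panels are still seated at (266,103) and (332,90). Next: descend into the crate and release.

Request:
jog_arm(rows=[0,-0.027,0,0.047,0,0,0,0,-0.054,0.001,0.094,0,0,0,0,-0.071,0.001,0.123,0,0,0,0,-0.081,0.001,0.141,0,0,0,0,-0.081,0.001,0.141,0,0,0,0,-0.081,0.001,0.141,0,0,0])

```text
clock: 6.88
ee_pos: [0.504, -0.0445, 0.1016]
tool_rot: [-3.139, -0.527, -0.115]
force: [0.6, 0.1, 0.4]
gripper_width: 0.0094
```

Request:
jog_arm(rows=[0.6,0,0,0,0,0,0,0.6,0,0,0,0,0,0,0.6,0,0,0,0,0,0,0.6,0,0,0,0,0,0,0.6,0.01,0,-0.03,0,0,0,0.6,0.02,0,-0.07,0,0,0,0.6,0.03,0,-0.11,0,0,0,0.6,0.04,0,-0.15,0,0,0,1,0.05,0,-0.17,0,0,0,1,0.05,0,-0.17,0,0,0])

```text
clock: 8.12
ee_pos: [0.4827, -0.0455, 0.2473]
tool_rot: [-3.14, -0.499, -0.125]
force: [-0.1, -1.6, 0.3]
gripper_width: 0.0843
```

Run:
```python
from h import *
rel([.480,.346,.25],down(.382))
cv2.imwrite("pics/s3.png",cv2.resize(manip.read_camera("scene")[110:260,140:480,::-1],None,fx=2,fy=2))
```

```text
rel [-0.044  -0.3881 -0.0262] [ 0.1245 -0.4883 -0.4962]
```

View pics/s3.png

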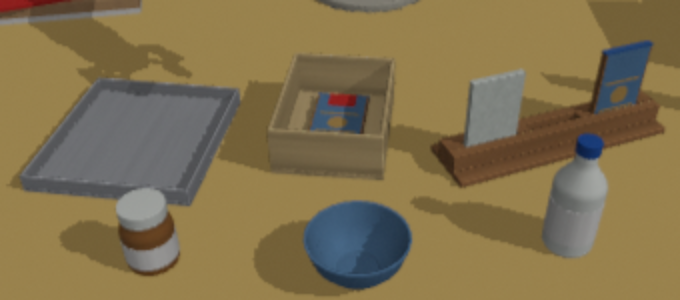

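The reject lies flat inside the crate at crop (341,113), with nothing else disturbed. Next, the good panel.

Request:
jog_arm(rows=[1,-0.006,-0.055,-0.004,0.018,-0.07,-0.071,1,-0.013,-0.11,-0.008,0.036,-0.14,-0.142,1,-0.019,-0.165,-0.012,0.054,-0.21,-0.213,1,-0.025,-0.22,-0.016,0.071,-0.28,-0.284,1,-0.031,-0.275,-0.02,0.089,-0.35,-0.355,1,-0.038,-0.33,-0.024,0.107,-0.42,-0.426,1,-0.044,-0.388,-0.026,0.125,-0.488,-0.496,1,-0.044,-0.388,-0.026,0.125,-0.488,-0.496,1,-0.044,-0.388,-0.026,0.125,-0.488,-0.496])

```text
clock: 9.3
ee_pos: [0.4764, 0.3506, 0.2496]
tool_rot: [-3.136, 0.0, 0.393]
force: [0.7, -0.6, -0.1]
gripper_width: 0.0855
```

Run:
```python
from h import *
s=manip.get_state();print(s["ee_pos"],s["tool_rot"],s["qpos"])
im=manip.read_camera("wrist")[:,:,::-1].copy();cv2.imwrite("pics/w4.png",im)
H,S,V=cv2.split(cv2.cvtColor(im,cv2.COLOR_BGR2HSV));m=(H>95)&(H<130)&(S>70);m[:,:250]=0;m[:,400:]=0
for c in big(m,2):
    r=cv2.minAreaRect(c);print(cv2.contourArea(c),r);p=wplane([r[0]],.13,s)[0];print(p)
    if cv2.contourArea(c)>400:rel([p[0],p[1],.105],down(.382))
```

```text
[0.4764 0.3506 0.2496] [-3.1362  0.0001  0.3926] [-0.2917  0.3558 -0.5188  1.4502  0.1717  1.3799 -0.423 ]
1037.5 ((321.5, 204.0), (88.0, 13.0), 90.0)
[0.479  0.3493 0.13  ]
rel [0.0018 0.002  0.1455] [-0.0048 -0.0014  0.0091]
11.0 ((343.2876892089844, 364.2328796386719), (11.938197135925293, 12.640443801879883), 20.556045532226562)
[0.5723 0.188  0.13  ]
```

Request:
jog_arm(rows=[1,0.002,0.002,0.05,0.005,0,0.008,1,0.002,0.002,0.1,0.005,0,0.008,1,0.002,0.002,0.13,0.005,0,0.008,1,0.002,0.002,0.145,0.005,0,0.008,1,0.002,0.002,0.145,0.005,0,0.008,1,0.002,0.002,0.145,0.005,0,0.008])

```text
clock: 10.1
ee_pos: [0.4801, 0.3505, 0.1075]
tool_rot: [-3.131, -0.004, 0.383]
force: [0.6, 1.0, -0.1]
gripper_width: 0.0854
```

Request:
jog_arm(rows=[0,0,0,0,0,0,0,0,0,0,0,0,0,0,0,0,0,0,0,0,0,0,0,0,0,0,0,0,0,0,0,0,0,0,0,0,0,0,0,0,0,0,0,0,0,0,0,0,0], squeeze=60)

```text
clock: 10.98
ee_pos: [0.4792, 0.3502, 0.1056]
tool_rot: [-3.131, -0.001, 0.384]
force: [0.6, -0.6, 2.3]
gripper_width: 0.0091
```

Request:
jog_arm(rows=[0,0,0,-0.02,0,0,0,0,0,0,-0.05,0,0,0,0,0,0,-0.1,0,0,0,0,0,0,-0.15,0,0,0,0,0,0,-0.17,0,0,0,0,0,0,-0.17,0,0,0,0,0,0,-0.17,0,0,0])

```text
clock: 11.85
ee_pos: [0.4792, 0.3479, 0.2738]
tool_rot: [-3.132, 0.001, 0.384]
force: [-0.7, 0.1, -2.6]
gripper_width: 0.0096
```

```bash
cat >> h.py <<'E'
OFF=down(.384).inv()*Ro.from_euler("xyz",[-3.131,-.001,.384])
E
python3 - <<'E'
from h import *
rel([.53,0,.275],down(.13,.25)*OFF)
E
```

```text
rel [-0.0831  0.3416 -0.0044] [-0.0307  0.2534  0.2497]
```

Request:
jog_arm(rows=[0,-0.01,0.043,-0.001,-0.004,0.03,0.03,0,-0.02,0.085,-0.001,-0.008,0.06,0.06,0,-0.031,0.128,-0.002,-0.012,0.09,0.09,0,-0.041,0.171,-0.003,-0.015,0.12,0.12,0,-0.052,0.214,-0.003,-0.019,0.16,0.16,0,-0.062,0.256,-0.004,-0.023,0.19,0.19,0,-0.073,0.299,-0.004,-0.027,0.22,0.22,0,-0.083,0.342,-0.004,-0.031,0.253,0.25])

```text
clock: 12.85
ee_pos: [0.5298, -0.0015, 0.274]
tool_rot: [-3.13, -0.251, 0.128]
force: [-0.4, 0.3, -1.9]
gripper_width: 0.0094
```

Run:
```python
from h import *
rel([.491,-.312,.23],down(-.131,np.pi/4)*OFF)
```

```text
rel [-0.0866  0.3033  0.0196] [-0.1312  0.5351  0.2216]
```

Request:
jog_arm(rows=[0,-0.012,0.043,0.003,-0.019,0.076,0.032,0,-0.025,0.087,0.006,-0.037,0.153,0.063,0,-0.037,0.13,0.008,-0.056,0.229,0.095,0,-0.049,0.173,0.011,-0.075,0.306,0.127,0,-0.062,0.217,0.014,-0.094,0.382,0.158,0,-0.074,0.26,0.017,-0.112,0.459,0.19,0,-0.087,0.303,0.02,-0.131,0.535,0.222,0,-0.087,0.303,0.02,-0.131,0.535,0.222,0,-0.087,0.303,0.02,-0.131,0.535,0.222,0,-0.087,0.303,0.02,-0.131,0.535,0.222])

```text
clock: 14.1
ee_pos: [0.4926, -0.3087, 0.2311]
tool_rot: [-3.13, -0.787, -0.128]
force: [-0.3, -0.5, -0.7]
gripper_width: 0.0096
```

Run:
```python
from h import *
s=manip.get_state();print(s["qpos"]);R=Ro.from_euler("xyz",s["tool_rot"])
rel([.491,-.312,.23],down(-.131,np.pi/4)*OFF);P=R*OFF.inv();print("panel n",P.apply([1,0,0]),"z",P.apply([0,0,-1]),"y",P.apply([0,1,0]))
a=manip.read_camera("scene");b=manip.read_camera("top")
cv2.imwrite("pics/s5.png",np.vstack([cv2.resize(a[20:220,60:500,::-1],(660,300)),cv2.resize(b[90:290,150:500,::-1],(525,300))[:, :].copy() if 0 else cv2.resize(b[90:290,120:560,::-1],(660,300))]))
```

```text
[ 0.4196 -0.0593  0.3278  2.1612 -0.898   0.5468  1.3013]
rel [-0.0016  0.0035 -0.0001] [-0.0031 -0.0006  0.002 ]
panel n [ 0.7009 -0.0904  0.7076] z [-0.7019  0.0894  0.7067] y [-0.1271 -0.9919 -0.0008]
```

View pics/s5.png

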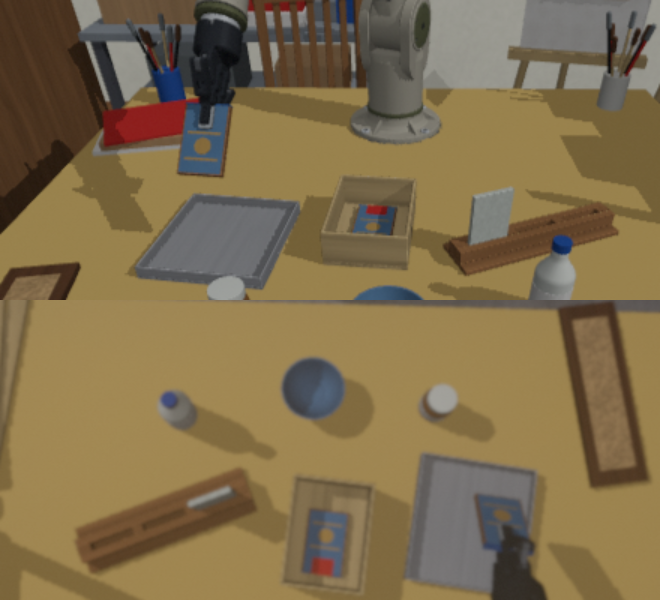

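The scene view shows the good panel tilted with its painted face up, at crop (205,140). In the top view it is over the tray at (502,522). Next I'll nudge it, settle, and check the panel's real corners against the prediction.

Request:
jog_arm(rows=[0,-0.001,0.003,0,0,0,0,0,-0.001,0.003,0,0,0,0,0,-0.001,0.003,0,0,0,0,0,-0.001,0.003,0,0,0,0])

```text
clock: 14.7
ee_pos: [0.491, -0.313, 0.2307]
tool_rot: [-3.13, -0.788, -0.13]
force: [0.3, -0.3, -0.8]
gripper_width: 0.0091
```

Run:
```python
from h import *
s=manip.get_state();print(s["joint_velocities"]);R=Ro.from_euler("xyz",s["tool_rot"]);P=R*OFF.inv()
n,y,z=P.apply([1,0,0]),-P.apply([0,1,0]),P.apply([0,0,-1]);low=s["ee_pos"]-.0956*z
print("lower",low,"centre",low+.06*z,"tilt",np.degrees(np.arcsin(n[2])),"edge",y[2])
out=[]
for cam in("scene","top"):
    im=manip.read_camera(cam)[:,:,::-1].copy()
    c=[proj(cam,low+n*.005+sy*.038*y+h*z)[0] for sy,h in((-1,0),(1,0),(1,.12),(-1,.12))]
    d=proj(cam,low+n*.005+.06*z)[0]
    x0,y0=(np.mean(c,0)-[40,30]).astype(int);cr=cv2.resize(im[y0:y0+60,x0:x0+80],(640,480)[0:2],interpolation=cv2.INTER_CUBIC)
    q=((np.array(c)+.5-[x0,y0])*8).astype(np.int32);cv2.polylines(cr,[q],True,(0,255,0),1);out.append(cr[:, 80:460])
    print(cam,q.tolist())
cv2.imwrite("pics/chk.png",np.hstack(out))
```

```text
[ 0.0001  0.0004  0.0004 -0.0002 -0.002  -0.0001  0.0011]
lower [ 0.5582 -0.3217  0.1632] centre [ 0.516  -0.3163  0.2055] tilt 45.101165896624266 edge 0.0004816957550140416
scene [[183, 425], [424, 442], [473, 61], [236, 48]]
top [[418, 130], [177, 94], [227, 368], [491, 408]]
```

View pics/chk.png

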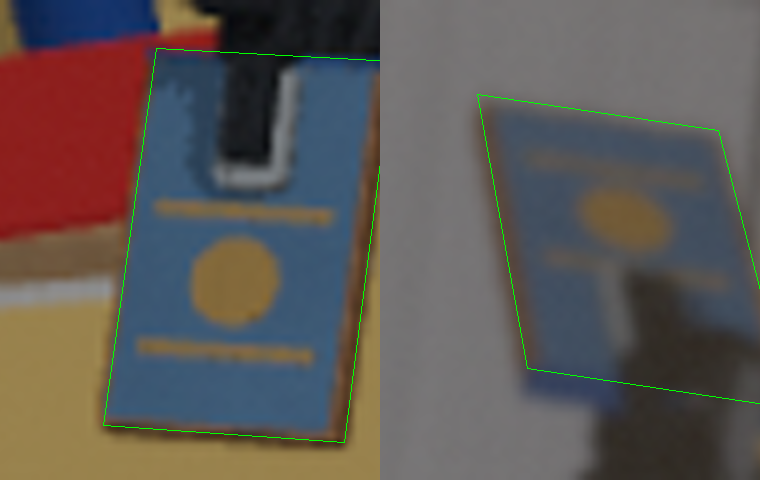

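The predicted outline matches the real panel within about 1–2 image pixels in both views, its edges are parallel to it, and it hasn't slipped. Handing in.

```bash
python3 -c "
from rig import manip
print(manip.sign_off());s=manip.get_state();print(s['clock'],s['gripper_width'],s['ee_pos'])"
```

```text
the job is handed in; nothing more can be done
None
the job is handed in; nothing more can be done
```

The job is handed in, at about 15 s of the 51 s allowed. The red-stickered panel went into the crate first and was let go; it lies flat inside. Then I drew the good panel up out of the rack, and the arm is still holding it over the middle of the tray.

**Last checks on the good panel:**
- **Position:** its centre is at (0.516, -0.316), against a tray centre measured at (0.516, -0.315).
- **Height:** its lower edge is at z ≈ 0.163, about 0.14 m above the tray rim.
- **Attitude:** it is tipped 45.1°, painted face up, with the top edge level to within 0.1°. These figures come from the arm's reported pose. The outline they predict matched the panel in both the scene and top pictures within about 1–2 pixels.
- **Stillness:** joint speeds were almost zero.

**Everything else:** in the last wide pictures the white panel was still in its socket, and the bowl, jar and bottle had not moved. No check failed or disagreed.

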